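# Meter tea balls from a feeder and pack the tea carton

### The job

Make up the tea carton. Stand the white pail under the lip of the feeder's chute and let go of it, slide the feeder's gate just far enough open to let every green tea ball roll into the pail while all the red ones stay up in the feeder, and push the gate fully shut again. Pack the pail with its green balls and every tea tin that is there into the cardboard carton, all upright and flat on its floor, and do not disturb the teapot, cups and sugar tub on the plank.

Things in the scene. Friction and masses are not known exactly. Their poses are not given: they have to be found in the camera images.
- feeder: Fixed gravity feeder; place and yaw vary. Origin on the table under the middle of the chute's lip; y points up the chute along the row of wells, x across, z up. Chute 44 mm wide inside, 52 outside, floor 72 mm high at the lip (y=0), rising at 12 deg to y=310 mm; its walls are 126 mm high up to y=90 mm. Nothing stands beyond the lip (y<0).
- feeder_wells (a point): Feeder y=90 mm, 185 mm high: near end of the hopper, on the gate's top face. Feeder axes. Five wells in a row, well k (1 to 5) centred 44*(k-0.5) mm further along y, each 40 mm square, open above, top 236 mm high, clear plastic sides. The one sliding gate is the floor of all wells.
- feeder_drop (a point): Point on the table 47 mm in front of the chute's lip (feeder y = -47 mm), feeder axes: the middle of the pail's foot belongs here (within 25 mm), two pail sides parallel to the lip. The pail then clears the lip by about 5 mm and the balls roll over its rim.
- gate (a joint): Gate opening in m: 0 shut (starts up to 5 mm open), 0.21 end stop. Slides along feeder +y, uncovering well 1 first, then 2 and so on. Well k drops its ball once the opening is 44*k - 4 mm and surely holds it below 44*(k-1) + 18 mm, so 44*k + 8 mm empties wells 1 to k only. It stays where left; 2 to 3 N moves it.
- gate_grip (a point): Middle of the gate's orange upright grip, 230 mm high, feeder axes: 14 mm thick along feeder y (the sliding direction), 44 mm wide along x, from 181 to 245 mm high, taken from above. It stands at feeder x = -78 mm, 30 mm clear of the hopper wall, at feeder y = 135 mm plus the gate's opening, and moves with the gate.
- pail: White square pail, 84 x 84 mm, rim 62 mm high, walls 3 mm, 0.2 kg. Origin mid-underside, z up. A fixed handle arches over it along its x: wooden bar 12 mm thick (along y), 14 mm tall, centred 111 mm high, on posts on the rim at x = +-38 mm. For filling, its x should be parallel to the lip (feeder x), so that balls pass between the posts.
- carton: Fixed open cardboard carton, walls 46 mm high and 4 mm thick, inside 200 mm (its x) by 166 mm (its y). Origin mid-underside. All fits in two rows: one 84 mm deep in y with the pail and the two slim tins (their 84 mm sides along y), the other 58 mm deep with the long and the square tin.
- carton_floor (a point): Middle of the carton's inner floor, 4 mm above the table, same axes as the carton.
- tin_long: blue tea tin, 112 mm (its x) by 58 mm (its y), lid 60 mm high, 0.25 kg; may be absent. Origin in the middle of its underside, z up. A wooden grip bar stands on the lid, along the tin's x: 44 mm long, 14 mm thick (along y), from 60 to 96 mm high.
- tin_square: yellow tea tin, 58 mm (its x) by 58 mm (its y), lid 60 mm high, 0.25 kg; may be absent. Origin in the middle of its underside, z up. A wooden grip bar stands on the lid, along the tin's x: 44 mm long, 14 mm thick (along y), from 60 to 96 mm high.
- tin_slim1: copper-coloured slim tea tin, 84 mm (its x) by 42 mm (its y), lid 60 mm high, 0.25 kg; may be absent. Origin in the middle of its underside, z up. A wooden grip bar stands on the lid, along the tin's x: 44 mm long, 14 mm thick (along y), from 60 to 96 mm high.
- tin_slim2: grey slim tea tin, 84 mm (its x) by 42 mm (its y), lid 60 mm high, 0.25 kg; may be absent. Origin in the middle of its underside, z up. A wooden grip bar stands on the lid, along the tin's x: 44 mm long, 14 mm thick (along y), from 60 to 96 mm high.
- green1: Green tea ball, 34 mm across, 15 g, starting in well 1; may be absent. Origin at its centre.
- green2: Green tea ball, 34 mm across, 15 g, starting in well 2; may be absent. Origin at its centre.
- green3: Green tea ball, 34 mm across, 15 g, starting in well 3; may be absent. Origin at its centre.
- red3: Red tea ball, 34 mm across, 15 g, starting in well 3; may be absent. Origin at its centre.
- red4: Red tea ball, 34 mm across, 15 g, starting in well 4; may be absent. Origin at its centre.
- red5: Red tea ball, 34 mm across, 15 g, starting in well 5; may be absent. Origin at its centre.
- teapot: Green enamel teapot on the birch plank, 100 mm high; leave it alone.
- cups: Stack of three white cups with red rims on the plank; leave it alone.
- sugar: White sugar tub with blue lid on the plank, 90 mm high; leave it alone.
Things that resemble listed ones, but are neither listed nor needed, are in the scene too. Leave any pink or turquoise look-alike of the tin_slim1 alone. Leave any pink or purple look-alike of the pail alone.

How it is judged:
On the way, in this order (a step that is already met when the one before it is completed fails the run):
1. the pail stands upright, let go, in front of the chute's lip (horizontal distance between pail and feeder_drop below 0.025 m and height (world z) of pail below 0.004 m and angle between pail's own z axis and vertical below 0.08 rad and contact force between the fingers and pail below 0.1 N), for 0.2 s.
2. every green ball is in the pail, the pail still standing in front of the lip (x of green1 in the frame of pail between -0.041 and 0.041 m and y of green1 in the frame of pail between -0.041 and 0.041 m and z of green1 in the frame of pail between 0.008 and 0.062 m and x of green2 in the frame of pail between -0.041 and 0.041 m and y of green2 in the frame of pail between -0.041 and 0.041 m and z of green2 in the frame of pail between 0.008 and 0.062 m and x of green3 in the frame of pail between -0.041 and 0.041 m and y of green3 in the frame of pail between -0.041 and 0.041 m and z of green3 in the frame of pail between 0.008 and 0.062 m and horizontal distance between pail and feeder_drop below 0.04 m), for 0.2 s.
At the end, for the whole second after the job is handed in: Every green ball is in the pail, every red ball in its well, the gate shut to within 10 mm; the pail and every tin present stand inside the carton, flat on its floor (within 8 mm, 0.1 rad) (x of green1 in the frame of pail between -0.041 and 0.041 m and y of green1 in the frame of pail between -0.041 and 0.041 m and z of green1 in the frame of pail between 0.008 and 0.062 m and x of green2 in the frame of pail between -0.041 and 0.041 m and y of green2 in the frame of pail between -0.041 and 0.041 m and z of green2 in the frame of pail between 0.008 and 0.062 m and x of green3 in the frame of pail between -0.041 and 0.041 m and y of green3 in the frame of pail between -0.041 and 0.041 m and z of green3 in the frame of pail between 0.008 and 0.062 m and x of red3 in the frame of feeder between -0.024 and 0.024 m and y of red3 in the frame of feeder between -0.32 and 0.32 m and z of red3 in the frame of feeder between 0.19 and 0.23 m and x of red4 in the frame of feeder between -0.024 and 0.024 m and y of red4 in the frame of feeder between -0.32 and 0.32 m and z of red4 in the frame of feeder between 0.19 and 0.23 m and x of red5 in the frame of feeder between -0.024 and 0.024 m and y of red5 in the frame of feeder between -0.32 and 0.32 m and z of red5 in the frame of feeder between 0.19 and 0.23 m and x of pail in the frame of carton_floor between -0.1 and 0.1 m and y of pail in the frame of carton_floor between -0.083 and 0.083 m and z of pail in the frame of carton_floor between -0.006 and 0.008 m and angle between each of pail, tin_long, tin_square, tin_slim1, tin_slim2's own z axis and vertical below 0.1 rad and x of tin_long in the frame of carton_floor between -0.1 and 0.1 m and y of tin_long in the frame of carton_floor between -0.083 and 0.083 m and z of tin_long in the frame of carton_floor between -0.006 and 0.008 m and x of tin_square in the frame of carton_floor between -0.1 and 0.1 m and y of tin_square in the frame of carton_floor between -0.083 and 0.083 m and z of tin_square in the frame of carton_floor between -0.006 and 0.008 m and x of tin_slim1 in the frame of carton_floor between -0.1 and 0.1 m and y of tin_slim1 in the frame of carton_floor between -0.083 and 0.083 m and z of tin_slim1 in the frame of carton_floor between -0.006 and 0.008 m and x of tin_slim2 in the frame of carton_floor between -0.1 and 0.1 m and y of tin_slim2 in the frame of carton_floor between -0.083 and 0.083 m and z of tin_slim2 in the frame of carton_floor between -0.006 and 0.008 m and value of joint gate below 0.01 m); the robot touches nothing.
It fails at once if a red ball left the feeder's wells (height (world z) of any of red3, red4, red5 below 0.17 m).
It fails at once if the teapot, cups or sugar tub were shifted by more than 30 mm (distance of any of teapot, cups, sugar from where it was at the start of the episode above 0.03 m).
Of green1, green2 only 1 to 2 are there at a start; the rules pass over those that are not, and their reading is None.
Of green3, red3 only 1 to 1 are there at a start; the rules pass over those that are not, and their reading is None.
Of tin_long, tin_square, tin_slim1, tin_slim2 only 2 to 4 are there at a start; the rules pass over those that are not, and their reading is None.
At some moment in a run one of tin_long, tin_square may be knocked a few centimetres aside while the robot is not near it.
It also fails if it takes over 210 s, if anything falls off the work surface, if the arm or the gripper's body presses on something with over 40 N, if the wrist force passes 120 N, or if a joint passes its speed limit or range.

### The arm

A 6-joint arm with a two-finger parallel gripper is mounted at the origin on the work surface. World frame = base frame: x ahead of the robot, y to its left, z up, the work surface at z = 0. Lengths are in m, angles in rad, forces in N, time in s.
With the tool pointing down it reaches from about 0.35 to 0.85 m from the base axis. Payload 8.1 kg.
Tool frame: the origin (TCP) lies at the very end of the fingers, on their centre line; the grasp point (between the pads) lies 19 mm behind it (pinch_z is the z of the grasp point in the tool frame, in m); z points along the fingers, y is the line along which they close (so a half turn about z gives the same grasp; the last joint's range is limited). The gripper opens to 93 mm and grips with 3 to 60 N. Pads are 15 mm wide; open, the fingers measure 128 mm over their backs; the gripper's body (75 mm by 188 mm) begins 65 mm behind the grasp point.
Start: joints at [1.183, 0.13, 1.488, -0, 1.523, -0.085], TCP at [0.179, 0.573, 0.219] pointing down, gripper open.
Joint ranges: [-2.96, 2.96], [-0.89, 2.26], [0.02, 2.5], [-1.34, 4.48], [0, 2.73], [-2.66, 2.66]. Speed limits (rad/s): [2.39, 2.39, 2.79, 3.14, 3.14, 3.14].

### API

Orientations are given as a unit quaternion [w, x, y, z].
In Python, from station import observe, grab_frame, sign_off, spot_in, regions_of, tip_of, pinch_z gives the robot as it stands. The module is installed in compiled form; this text tells all that it offers.
- The arm moves only by the tool servo_tool, never from a script. Its argument "moves" is one flat list of numbers, 4 for each row, row after row: the shift along the tool's x, y, z in units of 60 mm (1.0 is 60 mm), then the turn about the tool's z in units of 6 degrees (1.0 is 6 degrees). In form: [x, y, z, twist, x, y, z, twist, ...]. A call has exactly 8 rows; each row is the pose to reach, as a shift and turn from the pose commanded when the call began, along the tool's axes at that moment; what a row does not reach only later rows make up. A row lasts 1/8 s, in which the tool goes at most 62.5 mm and 10.7 degrees, less where a joint would pass 70% of its speed; a pose out of reach is approached as far as the arm can. A call with a gripper value outside its range is refused whole. "jaw" is the opening, from 0 (shut) to 1 (fully open), set as the call begins (left out, the last holds). The fingers move at their own pace and stop on an object; "force" is the grip in N (left out, the last holds). Time passes only in rows, so rows that repeat a pose let the fingers close, or fill a call up. It gives the time, the measured TCP pose, the force, the opening and the grip force at its end, in the units of the state.
- observe(): the state, without advancing time (a new reading comes with each control period).
- grab_frame(name): name is "scene" or "top" or "wrist"; returns a dict with "frame" (420x560x3 uint8, red, green, blue), "z_map" (420x560 float32, m along the optical axis (not along the pixel's ray), 0 where there is no reading), "K" (3x3 intrinsics, pixels), "world_from_camera" (4x4, takes a point from camera to world coordinates); the wrist camera has in their place "tool_from_camera" (4x4, takes a point from camera to tool coordinates, whose origin is the TCP and whose axes are the flange's). Camera axes: x right, y down, z forward; pixel columns grow to the right and rows downward; lengths in m; the calibration is good to about 2 mm. A picture is of the moment at which its call begins: read the wrist's pose just before it.
- sign_off(): hands the job in; it is judged then, once.
Trained networks look in the newest picture that a camera, given by its name, has taken for a name from the list of things; names that differ only in an ending like _2 or _b are one class to them, and where a whole thing is asked for, a point or a joint stands for the part that bears it (a point fixed in the world has none). Each returns a list of dicts, best first, with "score" (0 to 1); they miss things now and then, are a little off and sometimes report something else, mostly with a low value. They report only what shows in the picture. A call takes as long as a camera call. They do not tell look-alikes from the thing itself.
- spot_in(query, camera): "box" ([left, top, right, bottom] in pixels, round what is visible of it).
- regions_of(query, camera): "mask" (420x560 bool, what is visible of it) and "box" ([left, top, right, bottom] in pixels, round what is visible of it).
- tip_of(query, camera): "position" ([column, row] in pixels: a listed point, or the origin of a listed thing).
The state is a dict: "t": time; "joints": joint angles; "dq": joint speeds; "joint_efforts": joint torques, N m; "position": TCP position; "tcp_rot": TCP orientation; "ft_force": force on the tool from outside, world axes, zero at the start; "moment": the same for the moment, N m; "width": opening from 0.0 (shut) to 1.0 (fully open); "finger_force": force on a finger pad.
Only numpy, scipy, OpenCV 4.12 (cv2) and the standard library are available. Lean on these libraries where they do the work, as an engineer would, in place of code of your own. Each camera call takes 0.05 s, during which the arm holds its last target. There are 200 camera calls.

## Working session

There is one attempt and no reset: what is moved stays moved. The work goes in short steps, Python scripts to look and compute and a tool call to move; the robot and the scene stay as the last step left them, time stands still between calls to the robot, and variables do not carry over. Pictures are saved under pics/ and viewed, at most 14 in all, crops included, and the job is handed in when it is done.

Besides the shell and the picture viewer there is one more tool, called after "Call:" as name(argument=value, ...) on one line, values as JSON. servo_tool: Moves the arm, as the interface text tells. Its arguments: {"type":"object","properties":{"moves":{"type":"array"},"jaw":{"type":"number"},"force":{"type":"number"}},"required":["moves"]}

```bash
mkdir -p pics; cat > h.py <<'E'
import numpy as np, cv2
from station import *
from scipy.spatial.transform import Rotation as R
def rot(q): return R.from_quat([q[1],q[2],q[3],q[0]]).as_matrix()
def cam(name):
    s=observe(); f=grab_frame(name)
    if name=='wrist':
        T=np.eye(4); T[:3,:3]=rot(s['tcp_rot']); T[:3,3]=s['position']
        f['W']=T@f['tool_from_camera']
    else: f['W']=f['world_from_camera']
    return f
def cloud(f):
    z=f['z_map']; v,u=np.mgrid[:z.shape[0],:z.shape[1]]; K=f['K']
    p=np.stack([(u-K[0,2])/K[0,0]*z,(v-K[1,2])/K[1,1]*z,z],-1)
    p=p@f['W'][:3,:3].T+f['W'][:3,3]; p[z==0]=np.nan
    return p
def save(f,n,s=1.4): cv2.imwrite('pics/'+n,cv2.resize(cv2.cvtColor(f['frame'],cv2.COLOR_RGB2BGR),None,fx=s,fy=s))
E
python3 - <<'E'
from h import *
s=observe(); print(s)
for n in ['top','scene']:
    f=cam(n); save(f,n+'0.png'); np.savez(n+'0.npz',p=cloud(f),im=f['frame'],W=f['W'],K=f['K'])
    print(n,f['W'].round(3).tolist(),f['K'].tolist())
    for q in ['feeder','gate_grip','pail','carton','tin_long','tin_square','tin_slim1','tin_slim2','green1','red4','teapot','cups','sugar']:
        print(q,[(round(d['score'],2),np.round(d['box']).astype(int).tolist()) for d in spot_in(q,n)])
E
```

```text
{'t': 0.0, 'joints': array([ 1.18260937e+00,  1.31167903e-01,  1.48926872e+00, -1.07992315e-05,
        1.52297716e+00, -8.53769419e-02]), 'dq': array([-0.00076332, -0.00016139, -0.00125559, -0.00063988, -0.0007366 ,
        0.00025037]), 'joint_efforts': array([ 3.71296517e-05, -5.59846795e+01, -4.91754448e+01,  7.68158538e-02,
        3.55093216e-02, -1.29884670e-04]), 'position': array([0.17867872, 0.57219064, 0.21758921]), 'tcp_rot': array([-2.08353185e-04,  1.50826890e-01,  9.88559771e-01, -8.86421737e-04]), 'ft_force': array([-0.52610337, -0.4801223 ,  0.47065309]), 'moment': array([ 0.05781789,  0.01268469, -0.01191171]), 'finger_force': 0.0, 'width': 0.9990474174532823}
top [[-0.03, -0.997, 0.076, 0.442], [-1.0, 0.029, -0.003, 0.044], [0.0, -0.076, -0.997, 1.188], [0.0, 0.0, 0.0, 1.0]] [[446.3685380131063, 0.0, 279.7288698768939], [0.0, 446.3685380131063, 211.93145757274763], [0.0, 0.0, 1.0]]
feeder [(0.84, [94, 140, 244, 200]), (0.17, [174, 167, 184, 202])]
gate_grip [(0.54, [180, 148, 194, 164]), (0.31, [103, 150, 114, 166])]
pail [(0.89, [188, 240, 232, 282]), (0.79, [186,
[... 1063 characters left out ...]
196])]
pail [(0.95, [291, 159, 327, 199]), (0.84, [260, 181, 294, 217]), (0.56, [307, 184, 341, 229])]
carton [(0.95, [117, 235, 195, 308]), (0.75, [354, 177, 366, 221])]
tin_long []
tin_square [(0.9, [266, 215, 290, 245]), (0.56, [204, 223, 237, 253])]
tin_slim1 [(0.76, [191, 202, 217, 232]), (0.73, [246, 288, 323, 337]), (0.7, [205, 220, 239, 255]), (0.57, [217, 245, 248, 283])]
tin_slim2 [(0.76, [191, 202, 217, 232]), (0.73, [246, 288, 323, 337]), (0.7, [205, 220, 239, 255]), (0.57, [217, 245, 248, 283])]
green1 [(0.33, [267, 215, 292, 245])]
red4 []
teapot [(0.55, [246, 286, 323, 338]), (0.18, [319, 176, 437, 275])]
cups [(0.74, [320, 174, 437, 273])]
sugar [(0.95, [336, 267, 371, 313])]
```

View pics/top0.png

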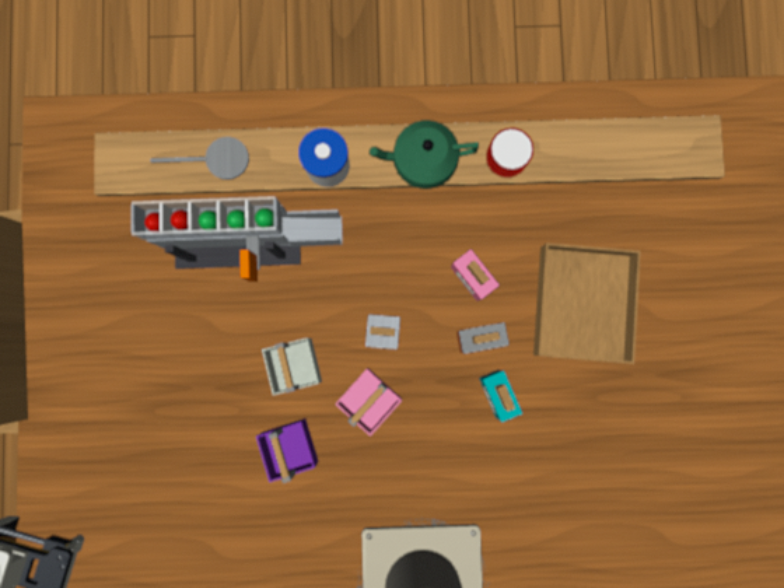

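View pics/scene0.png

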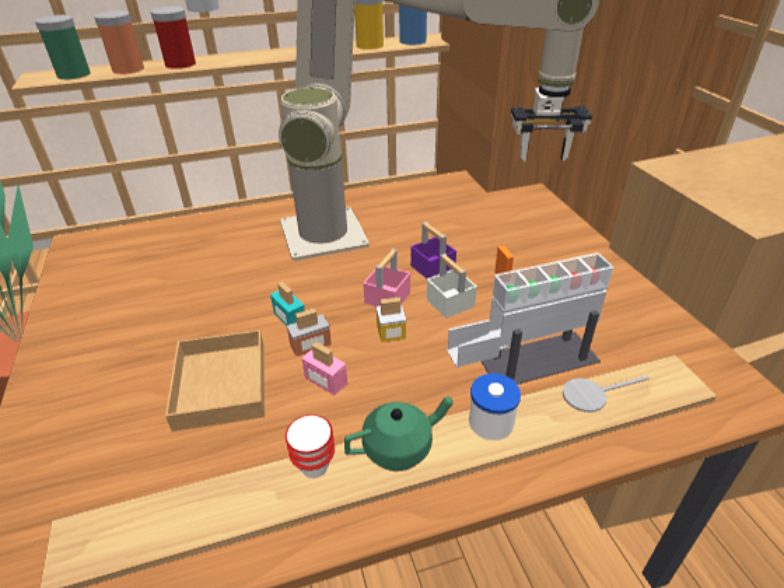

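The top view shows wells 1–3 (right to left) holding green and 4–5 red. The white pail is at about (207,261) in raw pixels, with its pink look-alike at (263,286) and its purple one at (205,320). The slim candidates are grey/copper at (345,241), pink at (340,193) and turquoise at (358,283). The square tin is at (274,237). Next I check colours in a crop and measure.

```bash
python3 - <<'E'
from h import *
d=np.load('scene0.npz'); im=d['im'][175:320,180:345]
cv2.imwrite('pics/crop0.png',cv2.resize(cv2.cvtColor(im,cv2.COLOR_RGB2BGR),None,fx=4,fy=4,interpolation=cv2.INTER_CUBIC))
for n in ['top','scene']:
    d=np.load(n+'0.npz'); p=d['p']
    x,y,z=p[...,0],p[...,1],p[...,2]
    ok=np.isfinite(z)&(x>0.25)&(x<0.8)&(abs(y)<0.6)
    print(n,'table z',np.nanmedian(z[ok&(abs(z)<.01)]))
    # blobs above the table, below .2
    m=(ok&(z>.02)&(z<.3)).astype(np.uint8)
    k,lab,st,ce=cv2.connectedComponentsWithStats(m)
    for i in range(1,k):
        if st[i,4]<60: continue
        q=p[lab==i]
        mx=np.nanpercentile(q[:,2],98)
        print(st[i].tolist(),'zmax',mx.round(3), 'xyc',q[:,:2].mean(0).round(3))
        for lo,hi in [(.045,.07),(.08,.125)]:
            t=q[(q[:,2]>lo)&(q[:,2]<hi)]
            if len(t)>8:
                r=cv2.minAreaRect(t[:,:2].astype(np.float32)*1000); print('   ',lo,len(t),np.round(r[0],1),np.round(r[1],1),round(r[2],1))
E
```

```text
top table z 0.0014660543384075186
[67, 97, 450, 42, 8620] zmax 0.118 xyc [0.77  0.035]
    0.045 714 [763.7 146.1] [674.   71.3] 89.8
    0.08 2792 [765.   -7.2] [412.   69.7] 90.0
[93, 140, 151, 61, 5162] zmax 0.245 xyc [0.641 0.295]
    0.045 41 [624.2 275.7] [ 38.3 299.1] 8.5
    0.08 906 [637.6 283.8] [ 59.2 312.3] 6.6
[382, 173, 75, 87, 1064] zmax 0.051 xyc [ 0.516 -0.329]
    0.045 405 [ 508.7 -319.2] [175.7 207.8] 83.3
[322, 178, 34, 36, 617] zmax 0.099 xyc [ 0.564 -0.109]
    0.045 434 [ 566.5 -111.9] [83.9 42.8] 35.9
    0.08 121 [ 566.4 -111.7] [43.8 15. ] 35.6
[261, 224, 25, 25, 528] zmax 0.099 xyc [0.467 0.061]
    0.045 420 [467.2  60.6] [57.8 57.9] 83.5
    0.08 106 [467.1  60.6] [42.8 14.1] 83.2
[326, 230, 37, 22, 580] zmax 0.099 xyc [ 0.45  -0.119]
    0.045 451 [ 450.2 -121.5] [41.9 84.3] 8.9
    0.08 106 [ 450.3 -121.8] [13.8 44.5] 9.4
[187, 241, 42, 41, 560] zmax 0.122 xyc [0.41  0.229]
    0.045 225 [410. 228.] [83.9 84.9] 12.7
    0.08 221 [409.9 227.7] [83.8 14.6] 12.7
[239, 263, 48, 48, 462] zmax 0.122 xyc [0.339 0.089]
    0.045 192 [341.9  89.5] [84.1 84.1] 4
[... 1268 characters left out ...]
  0.045 24 [797.9 431.5] [ 3.6 84.5] 0.6
[394, 271, 38, 17, 284] zmax 0.05 xyc [0.783 0.337]
    0.045 247 [780.3 342. ] [84.3 39.3] 89.8
[245, 284, 79, 47, 921] zmax 0.124 xyc [ 0.784 -0.031]
    0.045 52 [793.2 -45.1] [  9.6 159.9] 1.7
    0.08 759 [768.7 -25.5] [195.4  62.6] 90.0
[202, 297, 44, 38, 712] zmax 0.117 xyc [ 0.777 -0.178]
    0.045 19 [ 788.3 -177.4] [76.3 23.5] 88.8
    0.08 622 [ 771.3 -177.8] [57.2 76.4] 0.0
[157, 337, 16, 10, 61] zmax 0.023 xyc [ 0.759 -0.318]
[137, 341, 23, 21, 120] zmax 0.023 xyc [ 0.773 -0.355]
[102, 349, 36, 22, 177] zmax 0.023 xyc [ 0.781 -0.418]
[47, 358, 54, 28, 343] zmax 0.023 xyc [ 0.773 -0.523]
[34, 372, 12, 22, 67] zmax 0.023 xyc [ 0.774 -0.592]
```

View pics/crop0.png

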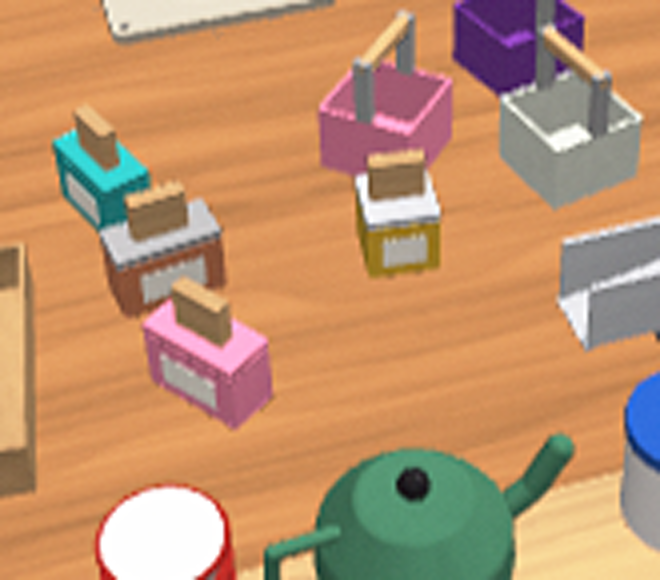

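The crop shows a copper slim tin (slim1) and a yellow square tin. There is no blue or grey tin. The white pail is at the upper right. Next I fit the feeder pose.

```bash
cat >> h.py <<'E'
def plan(x,y,z,bar,s=None):
    """units for TCP target; bar = world angle(deg) of gripped bar's length (closing is perpendicular)"""
    s=s or observe(); M=rot(s['tcp_rot']); d=M.T@(np.array([x,y,z])-s['position'])/.06
    cur=np.degrees(np.arctan2(M[1,0],M[0,0])); t=(cur-bar+90)%180-90
    print('plan',d.round(2).tolist(),'twist',round(t/6,2),'tool-x ang',cur.round(1),'j6',s['joints'][5].round(2))
E
python3 - <<'E'
from h import *
from scipy.optimize import minimize
for n in ['top','scene']:
    d=np.load(n+'0.npz'); p=d['p'].reshape(-1,3); c=d['im'].reshape(-1,3).astype(int)
    reg=(p[:,0]>.5)&(p[:,0]<.74)&(p[:,1]>.05)&(p[:,1]<.6)
    h=p[reg&(p[:,2]>.226)&(p[:,2]<.25)&~((c[:,0]>180)&(c[:,2]<80))]
    r=cv2.minAreaRect(h[:,:2].astype(np.float32)*1000); print(n,'hopper top',np.round(r[0],1),np.round(r[1],1),round(r[2],2))
    ch=p[reg&(p[:,2]>.115)&(p[:,2]<.135)]
    r=cv2.minAreaRect(ch[:,:2].astype(np.float32)*1000); print('chute walls',np.round(r[0],1),np.round(r[1],1),round(r[2],2)); 
    fl=p[reg&(p[:,2]>.066)&(p[:,2]<.1)&(p[:,1]<.23)]
    r=cv2.minAreaRect(fl[:,:2].astype(np.float32)*1000); print('chute floor',np.round(r[0],1),np.round(r[1],1),round(r[2],2),cv2.boxPoints(r).round().tolist())
    o=p[reg&(c[:,0]>180)&(c[:,2]<70)&(c[:,1]<150)&(p[:,2]>.19)]
    t=o[o[:,2]>.24]
    if len(t)>8:
        r=cv2.minAreaRect(t[:,:2].astype(np.float32)*1000); print('grip',len(t),np.round(r[0],1),np.round(r[1],1),round(r[2],2))
plan(.410,.228,.20,12.7)
E
```

```text
top hopper top [613.2 328.7] [126.4 225.6] 0.49
chute walls [638.7 283.5] [ 61. 311.] 6.58
chute floor [650.1 179.5] [ 50.9 100.4] 0.81 [[624.0, 229.0], [625.0, 129.0], [676.0, 130.0], [675.0, 230.0]]
grip 116 [572.1 264.7] [14.1 41.3] 86.73
scene hopper top [616.9 326.7] [226. 128.] 89.88
chute walls [658.8 282.8] [309.8  65.6] 89.86
chute floor [654.2 178.1] [ 53.9 103.1] 0.63 [[627.0, 229.0], [628.0, 126.0], [682.0, 127.0], [681.0, 230.0]]
grip 13 [575.2 258.5] [44.2 11.4] 12.2
plan [-5.39, -4.34, 0.31] twist -5.01 tool-x ang 162.7 j6 -0.09
```

Call:
servo_tool(moves=[-5.4,-4.35,0.3,-5,-5.4,-4.35,0.3,-5,-5.4,-4.35,0.3,-5,-5.4,-4.35,0.3,-5,-5.4,-4.35,0.3,-5,-5.4,-4.35,0.3,-5,-5.4,-4.35,0.3,-5,-5.4,-4.35,0.3,-5], jaw=1, force=25)

```text
t: 2.4
position: [0.4117, 0.2245, 0.2006]
tcp_rot: [0.0, -0.108, 0.994, -0.0]
ft_force: [0.1, 0.9, -0.4]
width: 1.002
finger_force: 0.0
```

Call:
servo_tool(moves=[0,0.06,0.8,0,0,0.06,1.6,0,0,0.06,1.8,0,0,0.06,1.8,0,0,0.06,1.8,0,0,0.06,1.8,0,0,0.06,1.8,0,0,0.06,1.8,0])

```text
t: 3.4
position: [0.4098, 0.2306, 0.0931]
tcp_rot: [0.0, -0.11, 0.994, 0.0]
ft_force: [-0.9, 0.4, 0.2]
width: 0.999
finger_force: 0.0
```

Call:
servo_tool(moves=[0,0,0,0,0,0,0,0,0,0,0,0,0,0,0,0,0,0,0,0,0,0,0,0,0,0,0,0,0,0,0,0], jaw=0)

```text
t: 4.4
position: [0.4096, 0.2304, 0.0927]
tcp_rot: [0.0, -0.11, 0.994, -0.0]
ft_force: [-1.0, -0.8, 1.1]
width: 0.188
finger_force: 0.5
```

Call:
servo_tool(moves=[0,0,-0.4,0,0,0,-1,0,0,0,-1.6,0,0,0,-2.2,0,0,0,-2.2,0,0,0,-2.2,0,0,0,-2.2,0,0,0,-2.2,0])

```text
t: 5.4
position: [0.4089, 0.2302, 0.2232]
tcp_rot: [-0.001, -0.11, 0.994, -0.0]
ft_force: [0.1, -0.2, -1.9]
width: 0.13
finger_force: 25.0
```

```bash
python3 - <<'E'
from h import *
s=observe();print(s['position'],s['width'],s['finger_force'],s['ft_force'])
plan(.652,.079,.222,0.6)
E
```

```text
[0.40887089 0.23020563 0.22321856] 0.12982294317302115 24.99879688024521 [ 0.07657786 -0.23198937 -1.948672  ]
plan [-3.4, -3.35, 0.01] twist 2.01 tool-x ang -167.3 j6 -1.39
```

Call:
servo_tool(moves=[-0.6,-0.6,0,0.5,-1.2,-1.2,0,1,-1.8,-1.8,0,1.5,-2.4,-2.4,0,2,-3,-2.9,0,2,-3.4,-3.35,0,2,-3.4,-3.35,0,2,-3.4,-3.35,0,2])

```text
t: 6.4
position: [0.652, 0.0793, 0.2237]
tcp_rot: [-0.001, -0.006, 1.0, 0.0]
ft_force: [1.0, -0.7, -1.9]
width: 0.125
finger_force: 25.0
```

```bash
python3 - <<'E'
from h import *
s=observe();print(s['position'],s['width'],s['finger_force'],s['ft_force'])
plan(.652,.079,.094,0.6)
for n in ['top','scene']:
    f=cam(n); p=cloud(f).reshape(-1,3); np.savez(n+'1.npz',p=p,im=f['frame'])
    if n=='scene': save(f,'scene1.png')
    q=p[(abs(p[:,0]-.652)<.07)&(abs(p[:,1]-.079)<.06)]
    print(n,np.histogram(q[:,2],bins=np.arange(0.02,.4,.01)))
    t=q[(q[:,2]>.17)&(q[:,2]<.2)]
    if len(t)>8: r=cv2.minAreaRect(t[:,:2].astype(np.float32)*1000); print(np.round(r[0],1),np.round(r[1],1),round(r[2],2))
E
```

```text
[0.6520315  0.07926426 0.22369128] 0.12527773106008988 24.99955952167511 [ 1.02139419 -0.72220556 -1.86239439]
plan [-0.0, -0.0, 2.16] twist 0.01 tool-x ang -179.4 j6 -1.54
top (array([  0,   0,   0,   0,   0,  36,   3,   1,   5,  18, 235, 187,  81,
        21,  10,   5,  16,  43, 147,  68,  26,  21,  29,  61,   7,   0,
         0,   0,   0,  25, 155, 197,  49, 144,   0,   0,   5]), array([0.02, 0.03, 0.04, 0.05, 0.06, 0.07, 0.08, 0.09, 0.1 , 0.11, 0.12,
       0.13, 0.14, 0.15, 0.16, 0.17, 0.18, 0.19, 0.2 , 0.21, 0.22, 0.23,
       0.24, 0.25, 0.26, 0.27, 0.28, 0.29, 0.3 , 0.31, 0.32, 0.33, 0.34,
       0.35, 0.36, 0.37, 0.38, 0.39]))
[615.8  79.9] [67.2 83.7] 0.22
scene (array([  0,   0,   0,   0,   7,  59,  20,  22,  20,  46,  75, 166, 160,
        85,  99,  91,  56,  58,  55,  35,  58,  65,  64,  51,  59,  56,
        57,  23,  13,  91, 223, 195, 274, 204, 112,  94,  44]), array([0.02, 0.03, 0.04, 0.05, 0.06, 0.07, 0.08, 0.09, 0.1 , 0.11, 0.12,
       0.13, 0.14, 0.15, 0.16, 0.17, 0.18, 0.19, 0.2 , 0.21, 0.22, 0.23,
       0.24, 0.25, 0.26, 0.27, 0.28, 0.29, 0.3 , 0.31, 0.32, 0.33, 0.34,
       0.35, 0.36, 0.37, 0.38, 0.39]))
[631.6  78.4] [99.9 85. ] 1.61
```

View pics/scene1.png

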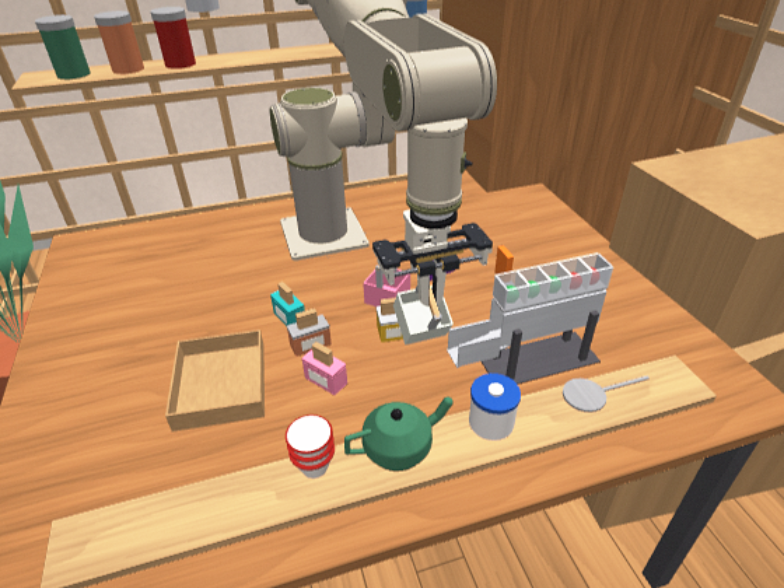

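```bash
python3 - <<'E'
from h import *
p=np.load('top1.npz')['p']
q=p[(abs(p[:,0]-.652)<.07)&(abs(p[:,1]-.079)<.045)&(p[:,2]>.11)&(p[:,2]<.165)]
A=np.c_[q[:,:2]-[.652,.079],np.ones(len(q))]
w=np.ones(len(q),bool)
for _ in range(6):
    c=np.linalg.lstsq(A[w],q[w,2],rcond=None)[0]; w=abs(A@c-q[:,2])<.004
print(c,w.sum(),len(q),q[w].min(0),q[w].max(0))
E
```

```text
[0.26640579 0.02918108 0.1386004 ] 181 534 [0.6081531  0.04195606 0.12542042] [0.64486443 0.11939316 0.14040259]
```

Call:
servo_tool(moves=[0,0,0.3,0,0,0,0.6,0,0,0,0.9,0,0,0,1.2,0,0,0,1.5,0,0,0,1.7,0,0,0,1.9,0,0,0,2.0,0], force=8)

```text
t: 7.5
position: [0.6544, 0.079, 0.1063]
tcp_rot: [0.002, -0.006, 1.0, 0.0]
ft_force: [1.0, -0.6, 11.6]
width: 0.132
finger_force: 8.0
```

Call:
servo_tool(moves=[0,0,0.05,0,0,0,0.1,0,0,0,0.15,0,0,0,0.15,0,0,0,0.2,0,0,0,0.2,0,0,0,0.2,0,0,0,0.2,0])

```text
t: 8.5
position: [0.6562, 0.0791, 0.0969]
tcp_rot: [0.004, -0.006, 1.0, 0.0]
ft_force: [1.2, -0.4, 10.8]
width: 0.128
finger_force: 8.0
```

```bash
cat > tilt.py <<'E'
from h import *
import sys
s=observe(); print(s['position'],s['width'],s['finger_force'],s['ft_force'])
f=cam('top'); p=cloud(f).reshape(-1,3)
X,Y=float(sys.argv[1]),float(sys.argv[2])
q=p[(abs(p[:,0]-X)<.07)&(abs(p[:,1]-Y)<.06)&(p[:,2]>.05)&(p[:,2]<.075)&((p[:,1]<.122)|(p[:,0]<.5))]
if len(q)>8: r=cv2.minAreaRect(q[:,:2].astype(np.float32)*1000); print('rim',len(q),np.round(r[0],1),np.round(r[1],1),round(r[2],2))
c=np.linalg.lstsq(np.c_[q[:,:2]-[X,Y],np.ones(len(q))],q[:,2],rcond=None)[0]; print('slope',c)
q=p[(abs(p[:,0]-X)<.06)&(abs(p[:,1]-Y)<.05)&(p[:,2]>.1)&(p[:,2]<.13)&((p[:,1]<.122)|(p[:,0]<.5))]
if len(q)>8: r=cv2.minAreaRect(q[:,:2].astype(np.float32)*1000); print('bar',len(q),np.round(r[0],1),np.round(r[1],1),round(r[2],2),q[:,2].mean())
E
python3 tilt.py .652 .079
```

```text
[0.65621348 0.07910905 0.09690664] 0.12825881933955946 8.000516295433044 [ 1.21633789 -0.38118897 10.80473638]
rim 38 [620.   79.8] [76.2 81.6] 0.27
slope [-0.14167753 -0.03101244  0.06332863]
bar 59 [606.5  76.7] [21.6 66.3] 0.47 0.1139698931143301
```

Call:
servo_tool(moves=[0,0,0,0,0,0,0,0,0,0,0,0,0,0,0,0,0,0,0,0,0,0,0,0,0,0,0,0,0,0,0,0], jaw=0.38)

```text
t: 9.55
position: [0.6526, 0.079, 0.0927]
tcp_rot: [0.0, -0.006, 1.0, -0.0]
ft_force: [-0.1, 0.0, 0.0]
width: 0.379
finger_force: 0.0
```

Call:
servo_tool(moves=[0,0,-0.4,0,0,0,-1,0,0,0,-2,0,0,0,-3,0,1,0,-3,0,2,0,-3,0,3,0,-3,0,4,0,-3,0])

```text
t: 10.55
position: [0.4109, 0.0763, 0.2727]
tcp_rot: [0.0, -0.006, 1.0, 0.0]
ft_force: [-0.2, -0.1, 2.0]
width: 0.38
finger_force: 0.0
```

```bash
python3 tilt.py .652 .079; python3 -c "
from h import *
plan(.574,.264,.29,0.6)"
```

```text
[0.41088156 0.07628844 0.2726595 ] 0.38013167631215655 0.0 [-0.22646087 -0.05314001  2.00996651]
rim 109 [609.1  79.8] [52.2 83.9] 0.68
slope [-0.01943086  0.00429572  0.06145797]
bar 94 [612.8  80.7] [12.8 41.6] 88.41 0.11857119125701181
plan [-2.87, 3.09, -0.31] twist 0.02 tool-x ang -179.3 j6 -1.52
```

Call:
servo_tool(moves=[0,0,-0.3,0,-0.5,0.5,-0.3,0,-1,1,-0.3,0,-1.5,1.6,-0.3,0,-2,2.2,-0.3,0,-2.5,2.8,-0.3,0,-2.85,3.1,-0.3,0,-2.85,3.1,-0.3,0], jaw=1)

```text
t: 11.6
position: [0.5834, 0.2656, 0.2896]
tcp_rot: [-0.0, -0.006, 1.0, -0.0]
ft_force: [0.4, -0.5, -0.1]
width: 0.997
finger_force: 0.0
```

```bash
python3 tilt.py .640 .079; python3 - <<'E'
from h import *
f=cam('top'); im=f['frame'][130:270,200:340]; cv2.imwrite('pics/c2.png',cv2.resize(cv2.cvtColor(im,4),None,fx=4,fy=4))
f=cam('wrist'); p=cloud(f); print(np.nanmin(p[...,2]),spot_in('gate_grip','wrist'),f['W'].round(3).tolist())
save(f,'w2.png')
E
```

```text
[0.58341575 0.26559137 0.28957613] 0.9972265201551231 0.0 [ 0.40708879 -0.50204782 -0.12021867]
rim 119 [603.4  80. ] [83.9 65.3] 89.34
slope [-0.00362439 -0.00108824  0.06233348]
bar 116 [606.9  80.9] [12.9 53.3] 88.32 0.11841264890205228
-0.7600518039218829 [{'box': [232.2, 179.1, 288.3, 298.8], 'score': 0.66}] [[-0.011, 0.958, 0.287, 0.502], [1.0, 0.011, 0.004, 0.263], [0.001, 0.287, -0.958, 0.457], [0.0, 0.0, 0.0, 1.0]]
```

View pics/c2.png

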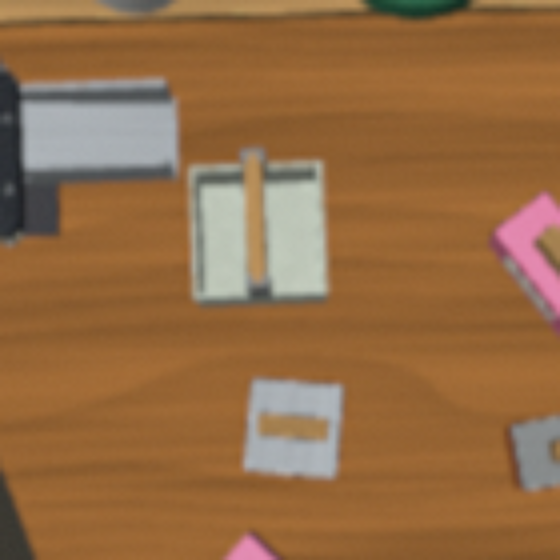

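```bash
python3 tilt.py .594 .079; python3 - <<'E'
from h import *
plan(.594,.080,.24,0.6)
E
```

```text
[0.58169374 0.2636898  0.29105986] 0.9968807530936032 0.0 [-0.22717841 -0.4258608   0.28409042]
rim 188 [593.   79.6] [84.3 83.9] 0.65
slope [ 0.015053   -0.01111317  0.06195055]
bar 185 [592.4  80. ] [83. 13.] 0.46 0.11847430679846838
plan [-0.17, -3.06, 0.85] twist 0.0 tool-x ang -179.4 j6 -1.24
```

Call:
servo_tool(moves=[0,-0.6,0,0,-0.1,-1.2,0,0,-0.2,-1.8,0,0,-0.2,-2.4,0,0,-0.2,-2.9,0.4,0,-0.2,-3.06,1.0,0,-0.2,-3.06,1.5,0,-0.2,-3.06,1.5,0], jaw=0.6)

```text
t: 12.85
position: [0.5934, 0.08, 0.1983]
tcp_rot: [-0.002, -0.005, 1.0, -0.0]
ft_force: [0.2, -0.3, 1.2]
width: 0.601
finger_force: 0.0
```

```bash
python3 - <<'E'
from h import *
plan(.593,.080,.093,0.6)
E
```

```text
plan [-0.0, -0.0, 1.76] twist -0.0 tool-x ang -179.4 j6 -1.53
```

Call:
servo_tool(moves=[0,0,0.5,0,0,0,1,0,0,0,1.4,0,0,0,1.75,0,0,0,1.75,0,0,0,1.75,0,0,0,1.75,0,0,0,1.75,0])

```text
t: 13.85
position: [0.5962, 0.0808, 0.0966]
tcp_rot: [0.001, -0.006, 1.0, 0.0]
ft_force: [-0.0, 0.6, -0.7]
width: 0.6
finger_force: 0.0
```

Call:
servo_tool(moves=[0,0,0,0,0,0,0,0,0,0,0,0,0,0,0,0,0,0,0,0,0,0,0,0,0,0,0,0,0,0,0,0], jaw=0, force=50)

```text
t: 14.85
position: [0.5954, 0.0808, 0.0954]
tcp_rot: [-0.0, -0.006, 1.0, 0.0]
ft_force: [-0.5, -0.3, -1.8]
width: 0.121
finger_force: 50.0
```

Call:
servo_tool(moves=[0,0,0,0,0,0,0,0,0,0,-0.1,0,0,0,-0.2,0,0,0,-0.3,0,0,0,-0.3,0,0,0,-0.3,0,0,0,-0.3,0])

```text
t: 15.85
position: [0.5953, 0.0808, 0.1133]
tcp_rot: [-0.0, -0.006, 1.0, -0.0]
ft_force: [-0.1, 0.2, -2.4]
width: 0.125
finger_force: 50.0
```

Call:
servo_tool(moves=[-0.05,0,0,0,-0.15,0,0,0,-0.3,0,0,0,-0.45,0,0,0,-0.6,0,0,0,-0.75,0,0,0,-0.87,0,0,0,-0.95,0,0,0])

```text
t: 16.85
position: [0.653, 0.0815, 0.1135]
tcp_rot: [-0.0, -0.006, 1.0, 0.0]
ft_force: [0.3, -0.2, -2.4]
width: 0.125
finger_force: 50.0
```

Call:
servo_tool(moves=[-0.03,0,0,0,-0.03,0,0,0,-0.03,0,0.1,0,-0.03,0,0.2,0,-0.03,0,0.27,0,-0.03,0,0.27,0,-0.03,0,0.27,0,-0.03,0,0.27,0])

```text
t: 17.85
position: [0.6546, 0.0815, 0.0977]
tcp_rot: [0.0, -0.006, 1.0, 0.0]
ft_force: [0.6, -0.1, -1.9]
width: 0.123
finger_force: 50.0
```

```bash
python3 tilt.py .652 .079
```

```text
[0.65459785 0.08148597 0.09774947] 0.12274761608543323 49.99925494194031 [ 0.58882645 -0.06101628 -1.87915765]
rim 93 [632.9  81. ] [47.2 82.5] 1.11
slope [ 0.1569503  -0.01553081  0.06820753]
bar 65 [622.7  82.5] [12.5 26.1] 88.47 0.12049628576334473
```

Call:
servo_tool(moves=[0,0,0.03,0,0,0,0.05,0,0,0,0.05,0,0,0,0.05,0,0,0,0.05,0,0,0,0.05,0,0,0,0.05,0,0,0,0.05,0])

```text
t: 18.9
position: [0.6548, 0.0812, 0.0953]
tcp_rot: [0.001, -0.006, 1.0, -0.0]
ft_force: [-1.6, -1.5, 5.5]
width: 0.121
finger_force: 50.0
```

Call:
servo_tool(moves=[0,0,0,0,0,0,0,0,0,0,0,0,0,0,0,0,0,0,0,0,0,0,0,0,0,0,0,0,0,0,0,0], jaw=0.38)

```text
t: 19.9
position: [0.6544, 0.0815, 0.0945]
tcp_rot: [0.0, -0.006, 1.0, 0.0]
ft_force: [0.1, -0.3, 0.1]
width: 0.383
finger_force: 0.0
```

Call:
servo_tool(moves=[0,0,-0.3,0,0,0,-0.8,0,0,0,-1.4,0,0,0,-2.2,0,0,0,-3.0,0,0,0,-3.3,0,0.5,0,-3.3,0,1,0,-3.3,0])

```text
t: 20.9
position: [0.5936, 0.0807, 0.2921]
tcp_rot: [-0.0, -0.006, 1.0, -0.0]
ft_force: [-0.3, 0.0, -0.2]
width: 0.376
finger_force: 0.0
```

```bash
python3 -c "
from h import *
plan(.573,.264,.30,0.6)"
```

```text
plan [0.31, 3.06, -0.13] twist 0.01 tool-x ang -179.4 j6 -1.53
```

Call:
servo_tool(moves=[0.15,0.5,-0.1,0,0.3,1,-0.1,0,0.3,1.5,-0.1,0,0.3,2,-0.1,0,0.3,2.5,-0.1,0,0.3,3.05,-0.1,0,0.3,3.05,-0.1,0,0.3,3.05,-0.1,0], jaw=0.7)

```text
t: 21.9
position: [0.5741, 0.263, 0.298]
tcp_rot: [-0.0, -0.006, 1.0, -0.0]
ft_force: [-0.6, -0.9, -0.8]
width: 0.7
finger_force: 0.0
```

```bash
python3 tilt.py .652 .079; python3 - <<'E'
from h import *
f=cam('wrist'); p=cloud(f).reshape(-1,3); c=f['frame'].reshape(-1,3).astype(int)
o=p[(c[:,0]>150)&(c[:,2]<70)&(c[:,1]<150)&(c[:,0]>c[:,1]+60)&(p[:,2]>.235)&(p[:,2]<.26)]
if len(o)>8: r=cv2.minAreaRect(o[:,:2].astype(np.float32)*1000); print('grip',len(o),np.round(r[0],1),np.round(r[1],1),round(r[2],2),np.median(o[:,2]))
save(f,'w3.png')
plan(.573,.264,.211,.6)
E
```

```text
[0.57413209 0.26301444 0.29800829] 0.6998927801578793 0.0 [-0.5720798  -0.87347035 -0.81254362]
rim 188 [651.9  80.8] [85.3 82.8] 0.3
slope [ 0.00394423 -0.02518562  0.0610054 ]
bar 181 [651.7  80.9] [83.9 13. ] 0.47 0.11836329916663019
grip 967 [573.2 263.2] [43.6 13.1] 0.53 0.24537253856345864
plan [0.02, 0.03, 1.46] twist -0.0 tool-x ang -179.4 j6 -1.23
```

View pics/w3.png

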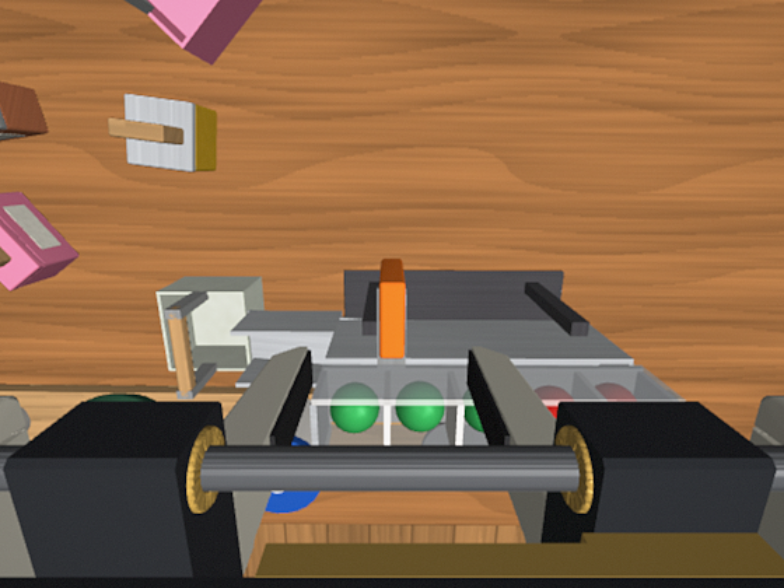

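The wrist view confirms green in wells 1–3 and red in 4–5, with the orange grip at about (392,310) in that picture. The pail stands at (0.652, 0.081). I take the grip and open the gate by 138 mm plus its initial gap.

Call:
servo_tool(moves=[0,0,0.4,0,0,0,0.8,0,0,0,1.2,0,0,0,1.45,0,0,0,1.45,0,0,0,1.45,0,0,0,1.45,0,0,0,1.45,0], force=40)

```text
t: 23.0
position: [0.5747, 0.2638, 0.2124]
tcp_rot: [0.001, -0.006, 1.0, 0.0]
ft_force: [-0.9, -1.0, 0.1]
width: 0.698
finger_force: 0.0
```

Call:
servo_tool(moves=[0,0,0,0,0,0,0,0,0,0,0,0,0,0,0,0,0,0,0,0,0,0,0,0,0,0,0,0,0,0,0,0], jaw=0)

```text
t: 24.0
position: [0.5743, 0.2636, 0.2115]
tcp_rot: [0.0, -0.006, 1.0, 0.0]
ft_force: [0.2, 0.2, -0.5]
width: 0.148
finger_force: 40.0
```

```bash
python3 -c "
from h import *
s=observe(); print(s['position'],s['width'],s['finger_force'],s['ft_force'])"
```

```text
[0.57432268 0.26360125 0.21145285] 0.14807616486728964 39.999332427978516 [ 0.24929876  0.16519693 -0.50837154]
```

Call:
servo_tool(moves=[0,-0.02,0,0,0,-0.04,0,0,0,-0.06,0,0,0,-0.08,0,0,0,-0.1,0,0,0,-0.1,0,0,0,-0.1,0,0,0,-0.1,0,0])

```text
t: 25.0
position: [0.5743, 0.2621, 0.2114]
tcp_rot: [0.001, -0.007, 1.0, 0.003]
ft_force: [4.2, 22.0, -5.7]
width: 0.152
finger_force: 40.1
```

Call:
servo_tool(moves=[0,0.15,0,0,0,0.4,0,0,0,0.7,0,0,0,1.0,0,0,0,1.3,0,0,0,1.6,0,0,0,1.9,0,0,0,2.15,0,0])

```text
t: 26.0
position: [0.5733, 0.3879, 0.2115]
tcp_rot: [0.0, -0.006, 1.0, 0.0]
ft_force: [5.0, -3.2, -0.6]
width: 0.15
finger_force: 40.0
```

```bash
python3 -c "
from h import *
s=observe(); print(s['position'],s['width'],s['finger_force'],s['ft_force'])"
```

```text
[0.57330037 0.38788334 0.21146487] 0.14964917886345044 39.99914824962616 [ 4.98203815 -3.1712595  -0.55156875]
```

Now at about 126 mm; 14 mm more.

Call:
servo_tool(moves=[0,0.08,0,0,0,0.15,0,0,0,0.2,0,0,0,0.23,0,0,0,0.23,0,0,0,0.23,0,0,0,0.23,0,0,0,0.23,0,0])

```text
t: 27.0
position: [0.5732, 0.4015, 0.2115]
tcp_rot: [0.001, -0.006, 1.0, 0.0]
ft_force: [5.8, 0.4, -0.5]
width: 0.143
finger_force: 40.0
```

Call:
servo_tool(moves=[0,0,0,0,0,0,0,0,0,0,0,0,0,0,0,0,0,0,0,0,0,0,0,0,0,0,0,0,0,0,0,0])

```text
t: 28.0
position: [0.5732, 0.4015, 0.2114]
tcp_rot: [0.001, -0.006, 1.0, 0.0]
ft_force: [5.3, 0.3, -1.4]
width: 0.147
finger_force: 40.0
```

```bash
python3 - <<'E'
from h import *
print(observe()['position'])
f=cam('top'); im=f['frame'][130:270,90:300]; cv2.imwrite('pics/c4.png',cv2.resize(cv2.cvtColor(im,4),None,fx=3.8,fy=3.8))
c=f['frame'].astype(int); p=cloud(f)
m=((c[...,1]>c[...,0]+50)&(c[...,1]>c[...,2]+40)).astype(np.uint8)
k,l,st,ce=cv2.connectedComponentsWithStats(m)
for i in range(1,k):
    if st[i,4]>5: print(st[i],np.nanmedian(p[l==i],0))
E
```

```text
[0.57317652 0.40148482 0.21144125]
[265 154  11  11  98] [0.66841606 0.06221832 0.0338486 ]
[250 170  10  10  88] [0.62892572 0.10304115 0.03449531]
[266 170   9   9  71] [0.62885106 0.06381119 0.03619558]
```

View pics/c4.png

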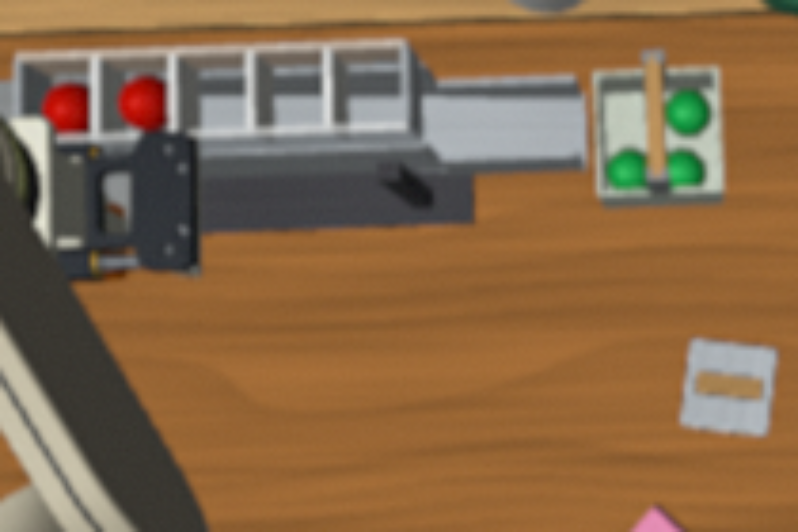

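The crop shows three green balls in the pail at (688,110), (628,168) and (686,168), and both reds still in their wells. I shut the gate.

Call:
servo_tool(moves=[0,-0.15,0,0,0,-0.45,0,0,0,-0.75,0,0,0,-1.05,0,0,0,-1.35,0,0,0,-1.65,0,0,0,-1.9,0,0,0,-2.1,0,0])

```text
t: 29.05
position: [0.5742, 0.274, 0.2114]
tcp_rot: [-0.0, -0.006, 1.0, 0.0]
ft_force: [3.8, 1.8, -2.1]
width: 0.149
finger_force: 40.0
```

Call:
servo_tool(moves=[0,-0.1,0,0,0,-0.2,0,0,0,-0.26,0,0,0,-0.29,0,0,0,-0.29,0,0,0,-0.29,0,0,0,-0.24,0,0,0,-0.24,0,0])

```text
t: 30.05
position: [0.5743, 0.2622, 0.2114]
tcp_rot: [0.0, -0.007, 1.0, 0.001]
ft_force: [5.4, 12.0, -4.8]
width: 0.147
finger_force: 40.0
```

Call:
servo_tool(moves=[0,0,0,0,0,0,0,0,0,0,0,0,0,0,0,0,0,0,-0.3,0,0,0,-0.8,0,0,0,-1.3,0,0,0,-1.5,0], jaw=0.6)

```text
t: 31.05
position: [0.5753, 0.2603, 0.3053]
tcp_rot: [0.002, -0.006, 1.0, 0.001]
ft_force: [0.1, -0.9, 0.6]
width: 0.599
finger_force: 0.0
```

```bash
python3 - <<'E'
from h import *
s=observe(); print(s['position'])
f=cam('wrist'); p=cloud(f).reshape(-1,3); c=f['frame'].reshape(-1,3).astype(int)
o=p[(c[:,0]>150)&(c[:,2]<70)&(c[:,1]<150)&(c[:,0]>c[:,1]+60)&(p[:,2]>.235)&(p[:,2]<.26)]
if len(o)>8: r=cv2.minAreaRect(o[:,:2].astype(np.float32)*1000); print('grip',len(o),np.round(r[0],1),np.round(r[1],1),round(r[2],2))
plan(.652,.081,.30,.5)
E
python3 tilt.py .652 .081
```

```text
[0.57534453 0.26029894 0.30532882]
grip 904 [572.8 261.6] [43.2 13. ] 0.32
plan [-1.24, -3.0, 0.1] twist 0.02 tool-x ang -179.4 j6 -1.24
[0.5754637  0.26033389 0.30578593] 0.5984001346067314 0.0 [-0.02095127 -0.05660743  1.80554813]
rim 187 [652.1  80.7] [85.3 82.8] 0.37
slope [-0.00037037 -0.01932228  0.06087516]
bar 184 [651.9  80.8] [84.6 12.9] 0.43 0.11857735442734658
```

Call:
servo_tool(moves=[-0.3,-0.5,0,0,-0.6,-1,0,0,-0.9,-1.6,0,0,-1.24,-2.2,0,0,-1.24,-2.8,0,0,-1.24,-3.0,0,0,-1.24,-3.0,0,0,-1.24,-3.0,0,0], jaw=0.42)

```text
t: 32.15
position: [0.6506, 0.0821, 0.3012]
tcp_rot: [-0.0, -0.006, 1.0, 0.0]
ft_force: [-1.2, 0.3, 0.3]
width: 0.418
finger_force: 0.0
```

```bash
python3 -c "
from h import *
plan(.652,.081,.094,.45)"
```

```text
plan [-0.02, -0.02, 3.45] twist 0.04 tool-x ang -179.3 j6 -1.54
```

Call:
servo_tool(moves=[0,-0.02,0.5,0,0,-0.02,1.1,0,0,-0.02,1.8,0,0,-0.02,2.4,0,0,-0.02,2.9,0,0,-0.02,3.2,0,0,-0.02,3.44,0,0,-0.02,3.44,0])

```text
t: 33.15
position: [0.6503, 0.08, 0.0943]
tcp_rot: [-0.001, -0.006, 1.0, -0.0]
ft_force: [-1.0, 0.0, 0.2]
width: 0.423
finger_force: 0.0
```

Call:
servo_tool(moves=[0,0,0,0,0,0,0,0,0,0,0,0,0,0,0,0,0,0,0,0,0,0,0,0,0,0,0,0,0,0,0,0], jaw=0, force=55)

```text
t: 34.15
position: [0.6513, 0.0799, 0.0958]
tcp_rot: [0.001, -0.006, 1.0, 0.0]
ft_force: [0.4, 2.0, 5.4]
width: 0.123
finger_force: 55.0
```

Call:
servo_tool(moves=[0,0,0,0,0,0,0,0,0,0,-0.15,0,0,0,-0.35,0,0,0,-0.6,0,0,0,-0.9,0,0,0,-1.15,0,0,0,-1.3,0])

```text
t: 35.15
position: [0.6514, 0.0796, 0.1749]
tcp_rot: [0.001, -0.006, 1.0, 0.0]
ft_force: [0.5, 0.4, -2.5]
width: 0.124
finger_force: 55.0
```

Call:
servo_tool(moves=[0,0,-0.15,0,0,0,-0.4,0,0,0,-0.6,0,0,0,-0.75,0,0,0,-0.8,0,0,0,-0.8,0,0,0,-0.8,0,0,0,-0.8,0])

```text
t: 36.15
position: [0.6505, 0.0796, 0.2204]
tcp_rot: [-0.0, -0.006, 1.0, -0.0]
ft_force: [-1.0, 0.8, -2.8]
width: 0.118
finger_force: 55.0
```

```bash
python3 - <<'E'
from h import *
s=observe(); print(s['position'],s['width'],s['ft_force'])
plan(.481,-.284,.225,-6.7)
f=cam('top'); p=cloud(f).reshape(-1,3)
q=p[(abs(p[:,0]-.652)<.08)&(abs(p[:,1]-.081)<.045)&(p[:,2]>.18)&(p[:,2]<.2)]
r=cv2.minAreaRect(q[:,:2].astype(np.float32)*1000); print(len(q),np.round(r[0],1),np.round(r[1],1))
E
```

```text
[0.65051626 0.07961364 0.22039927] 0.11772683633821202 [-1.00440969  0.79596298 -2.8114744 ]
plan [2.89, -6.03, -0.07] twist 1.23 tool-x ang -179.3 j6 -1.54
108 [633.4  80.5] [49.8 84.1]
```

Near rim edge is at 0.608, so the pail is centred in the grip. I carry it gently.

Call:
servo_tool(moves=[0.05,-0.1,-0.05,0,0.15,-0.3,-0.05,0.1,0.28,-0.58,-0.05,0.2,0.44,-0.92,-0.05,0.3,0.61,-1.28,-0.05,0.4,0.78,-1.64,-0.05,0.5,0.95,-2.0,-0.05,0.6,1.12,-2.36,-0.05,0.7])

```text
t: 37.2
position: [0.5843, -0.0645, 0.2241]
tcp_rot: [0.0, 0.032, 1.0, -0.0]
ft_force: [0.5, -0.3, -2.3]
width: 0.124
finger_force: 55.0
```

Call:
servo_tool(moves=[0.17,-0.36,0,0.1,0.34,-0.72,0,0.2,0.51,-1.08,0,0.3,0.68,-1.44,0,0.4,0.85,-1.8,0,0.5,1.02,-2.16,0,0.5,1.17,-2.46,0,0.5,1.29,-2.7,0,0.5])

```text
t: 38.2
position: [0.4971, -0.2208, 0.2241]
tcp_rot: [0.0, 0.058, 0.998, -0.0]
ft_force: [-1.0, 0.6, -2.2]
width: 0.127
finger_force: 55.0
```

```bash
python3 - <<'E'
from h import *
plan(.481,-.284,.225,-6.7)
E
```

```text
plan [0.15, -1.08, -0.01] twist 0.02 tool-x ang 173.4 j6 -1.97
```

Call:
servo_tool(moves=[0.03,-0.25,0,0,0.06,-0.5,0,0,0.09,-0.75,0,0,0.13,-0.95,0,0,0.15,-1.05,0,0,0.15,-1.08,0,0,0.15,-1.08,0,0,0.15,-1.08,0,0])

```text
t: 39.2
position: [0.4818, -0.2826, 0.2241]
tcp_rot: [0.0, 0.057, 0.998, 0.0]
ft_force: [-0.3, 0.8, -1.9]
width: 0.123
finger_force: 55.0
```

```bash
python3 - <<'E'
from h import *
s=observe(); print(s['position'])
f=cam('top'); p=cloud(f).reshape(-1,3); save(f,'top5.png')
q=p[(abs(p[:,0]-.481)<.09)&(abs(p[:,1]+.284)<.07)&(p[:,2]>.175)&(p[:,2]<.205)]
r=cv2.minAreaRect(q[:,:2].astype(np.float32)*1000); print(len(q),np.round(r[0],1),np.round(r[1],1),r[2],cv2.boxPoints(r).round())
plan(.481,-.284,.097,-6.7)
E
```

```text
[ 0.48175832 -0.28260554  0.22406206]
56 [ 444.1 -267.3] [66.9  9.4] 77.20492553710938 [[ 432. -299.]
 [ 441. -301.]
 [ 456. -236.]
 [ 447. -234.]]
plan [0.01, -0.02, 2.12] twist 0.03 tool-x ang 173.5 j6 -2.08
```

View pics/top5.png

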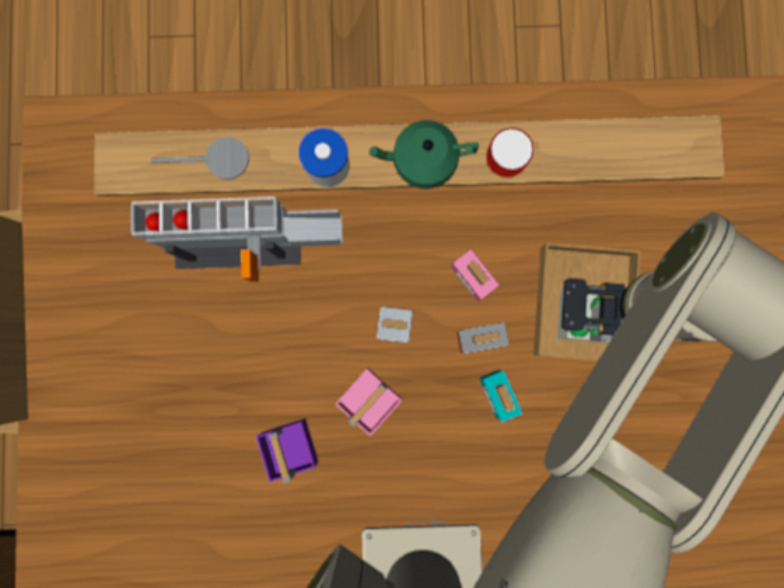

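The pail hangs over the carton at about (590,310). The yellow tin has been knocked to about (395,324), so I'll measure it again. Lowering the pail.

Call:
servo_tool(moves=[0,0,0.2,0,0,0,0.5,0,0,0,0.8,0,0,0,1.1,0,0,0,1.4,0,0,0,1.65,0,0,0,1.85,0,0,0,2.0,0])

```text
t: 40.25
position: [0.4816, -0.283, 0.1034]
tcp_rot: [-0.0, 0.057, 0.998, 0.0]
ft_force: [-0.1, 0.0, -2.3]
width: 0.124
finger_force: 55.0
```

Call:
servo_tool(moves=[0,0,0.03,0,0,0,0.06,0,0,0,0.09,0,0,0,0.11,0,0,0,0.11,0,0,0,0.11,0,0,0,0.11,0,0,0,0.11,0])

```text
t: 41.25
position: [0.4824, -0.2833, 0.0998]
tcp_rot: [0.001, 0.057, 0.998, -0.0]
ft_force: [-4.2, 3.9, 10.9]
width: 0.123
finger_force: 55.0
```

Call:
servo_tool(moves=[0,0,0,0,0,0,0,0,0,0,0,0,0,0,0,0,0,0,0,0,0,0,0,0,0,0,0,0,0,0,0,0], jaw=0.4)

```text
t: 42.25
position: [0.4816, -0.283, 0.0974]
tcp_rot: [-0.0, 0.057, 0.998, 0.0]
ft_force: [0.7, -1.0, -0.2]
width: 0.4
finger_force: 0.0
```

Call:
servo_tool(moves=[0,0,-0.3,0,0,0,-0.8,0,0,0,-1.4,0,0,0,-2,0,0,0.5,-2.2,0,0,1.4,-2.2,0,0,2.2,-2.2,0,0,3,-2.2,0])

```text
t: 43.25
position: [0.5024, -0.1028, 0.2312]
tcp_rot: [0.001, 0.057, 0.998, -0.0]
ft_force: [-0.3, 0.4, -0.3]
width: 0.401
finger_force: 0.0
```

```bash
cat > meas.py <<'E'
from h import *
f=cam('top'); p=cloud(f).reshape(-1,3)
def rect(X,Y,w,lo,hi,n):
    q=p[(abs(p[:,0]-X)<w)&(abs(p[:,1]-Y)<w)&(p[:,2]>lo)&(p[:,2]<hi)]
    if len(q)>5: r=cv2.minAreaRect(q[:,:2].astype(np.float32)*1000); print(n,len(q),np.round(r[0],1),np.round(r[1],1),round(r[2],1),'z',np.median(q[:,2]).round(4))
    else: print(n,'none')
rect(.46,.04,.08,.085,.105,'square bar'); rect(.46,.04,.08,.055,.072,'square lid')
rect(.45,-.121,.06,.085,.105,'slim bar'); rect(.45,-.121,.06,.055,.072,'slim lid')
rect(.481,-.284,.06,.055,.075,'pail rim'); rect(.481,-.284,.06,.11,.13,'pail bar')
rect(.51,-.32,.13,.042,.053,'carton')
E
python3 meas.py
```

```text
square bar 103 [479.2  38.5] [42.8 13.8] 81.0 z 0.0968
square lid 447 [440.3  53.2] [ 66.3 149.9] 70.0 z 0.0611
slim bar 46 [ 451.  -133.3] [20.1 14.8] 87.8 z 0.096
slim lid 159 [ 433.  -143.5] [37.3 80. ] 79.1 z 0.0611
pail rim 35 [ 451.5 -253.6] [35.8 15.3] 83.4 z 0.0665
pail bar none
carton 245 [ 508.  -319.9] [175.8 206.6] 83.4 z 0.0466
```

```bash
python3 -c "
from h import *
plan(.4503,-.1217,.17,99.2)"
```

```text
plan [0.83, -0.5, 1.02] twist 12.4 tool-x ang 173.6 j6 -1.75
```

Call:
servo_tool(moves=[0.4,-0.25,0,1.7,0.83,-0.5,0,3.4,0.83,-0.5,0,5.1,0.83,-0.5,0.3,6.8,0.83,-0.5,0.6,8.5,0.83,-0.5,1.0,10.2,0.83,-0.5,1.0,11.8,0.83,-0.5,1.0,12.4], jaw=0.55)

```text
t: 44.3
position: [0.4493, -0.1285, 0.1704]
tcp_rot: [0.0, 0.651, 0.759, 0.0]
ft_force: [0.5, 0.4, 0.4]
width: 0.554
finger_force: 0.0
```

```bash
python3 meas.py; python3 - <<'E'
from h import *
plan(.4503,-.1217,.068,99.2)
f=cam('wrist'); p=cloud(f).reshape(-1,3)
q=p[(abs(p[:,0]-.45)<.06)&(abs(p[:,1]+.121)<.06)&(p[:,2]>.09)&(p[:,2]<.099)]
if len(q)>5: r=cv2.minAreaRect(q[:,:2].astype(np.float32)*1000); print('wrist bar',len(q),np.round(r[0],1),np.round(r[1],1),r[2])
E
```

```text
square bar 101 [479.2  38.6] [42.8 13.8] 81.1 z 0.097
square lid 447 [440.2  53.3] [ 66.1 149.8] 70.0 z 0.0614
slim bar 48 [ 448.7 -110.9] [13.4 22.8] 9.4 z 0.0961
slim lid 236 [ 447.4 -103.4] [41.7 48. ] 8.6 z 0.0609
pail rim 13 [ 516.5 -319.7] [16.2  5.2] 87.3 z 0.0665
pail bar 16 [ 520.4 -286. ] [14.6  5. ] 88.1 z 0.1221
carton 253 [ 558.5 -325.7] [176.  108.6] 83.4 z 0.0462
plan [0.11, 0.03, 1.71] twist -0.08 tool-x ang 98.7 j6 -0.54
wrist bar 898 [ 450.7 -123. ] [13.7 44.1] 9.240653038024902
```

Call:
servo_tool(moves=[0.1,0.02,0.4,0,0.1,0.02,0.9,0,0.1,0.02,1.3,0,0.1,0.02,1.6,0,0.1,0.02,1.7,0,0.1,0.02,1.7,0,0.1,0.02,1.7,0,0.1,0.02,1.7,0])

```text
t: 45.4
position: [0.4501, -0.1224, 0.0683]
tcp_rot: [0.001, 0.649, 0.761, 0.0]
ft_force: [-0.5, 0.3, -0.0]
width: 0.548
finger_force: 0.0
```

Call:
servo_tool(moves=[0,0,0,0,0,0,0,0,0,0,0,0,0,0,0,0,0,0,0,0,0,0,0,0,0,0,0,0,0,0,0,0], jaw=0)

```text
t: 46.4
position: [0.4493, -0.1221, 0.0672]
tcp_rot: [-0.0, 0.649, 0.761, -0.0]
ft_force: [0.2, -0.4, -2.6]
width: 0.146
finger_force: 55.0
```

Call:
servo_tool(moves=[0,0,0,0,0,0,-0.1,0,0,0,-0.3,0,0,0,-0.55,0,0,0,-0.85,0,0,0,-1.15,0,0,0,-1.45,0,0,0,-1.6,0])

```text
t: 47.4
position: [0.4502, -0.1224, 0.1653]
tcp_rot: [0.001, 0.649, 0.761, 0.0]
ft_force: [0.2, -0.8, -3.0]
width: 0.144
finger_force: 55.0
```

```bash
python3 - <<'E'
from h import *
s=observe(); print(s['position'],s['width'],s['ft_force'])
plan(.5675,-.294,.20,83.3)
E
python3 meas.py
```

```text
[ 0.45015227 -0.12243701  0.16528675] 0.1436234434469319 [ 0.20068454 -0.82802619 -2.98384122]
plan [-3.13, 1.48, -0.57] twist 2.63 tool-x ang 99.1 j6 -0.53
square bar 104 [479.3  38.5] [42.8 13.7] 81.3 z 0.097
square lid 448 [440.4  53.1] [ 66.2 149.5] 70.1 z 0.0611
slim bar none
slim lid none
pail rim 19 [ 517.5 -321.3] [19.9  9.5] 54.7 z 0.0644
pail bar 30 [ 518.1 -285.5] [13.9  9.8] 89.0 z 0.1218
carton 325 [ 508.7 -320.1] [176.6 208.2] 83.4 z 0.0465
```

Call:
servo_tool(moves=[0,0,-0.3,0,-0.15,0.07,-0.57,0.2,-0.4,0.19,-0.57,0.5,-0.8,0.38,-0.57,0.9,-1.2,0.57,-0.57,1.3,-1.6,0.76,-0.57,1.7,-2.0,0.95,-0.57,2.1,-2.4,1.14,-0.57,2.5])

```text
t: 48.45
position: [0.5399, -0.2548, 0.1962]
tcp_rot: [-0.001, 0.744, 0.669, -0.0]
ft_force: [-0.1, -0.1, -2.3]
width: 0.151
finger_force: 55.0
```

```bash
python3 - <<'E'
from h import *
plan(.5675,-.294,.20,83.3)
E
```

```text
plan [-0.6, 0.53, -0.06] twist 0.1 tool-x ang 83.9 j6 -0.42
```

Call:
servo_tool(moves=[-0.2,0.15,0,0,-0.4,0.35,0,0.1,-0.55,0.5,0,0.1,-0.6,0.53,0,0.1,-0.6,0.53,0,0.1,-0.6,0.53,0,0.1,-0.6,0.53,0,0.1,-0.6,0.53,0,0.1])

```text
t: 49.45
position: [0.5676, -0.2925, 0.1978]
tcp_rot: [0.0, 0.746, 0.666, 0.0]
ft_force: [-0.2, 0.1, -1.9]
width: 0.147
finger_force: 55.0
```

```bash
python3 - <<'E'
from h import *
plan(.5675,-.294,.073,83.3)
f=cam('wrist'); p=cloud(f).reshape(-1,3); save(f,'w6.png')
q=p[(p[:,2]>.06)&(p[:,2]<.075)&(p[:,1]<-.2)&(p[:,1]>-.4)&(p[:,0]<.54)]
r=cv2.minAreaRect(q[:,:2].astype(np.float32)*1000); print('pail rim',len(q),np.round(r[0],1),np.round(r[1],1),r[2])
E
python3 meas.py | grep pail
```

```text
plan [-0.02, 0.0, 2.08] twist 0.03 tool-x ang 83.5 j6 -0.44
pail rim 1377 [ 483.3 -283.5] [84.7 84.6] 83.42134857177734
pail rim 135 [ 482.7 -276.8] [78.3 84.5] 82.0 z 0.0661
pail bar 128 [ 494.2 -283.3] [14.6 58.4] 85.1 z 0.1219
```

View pics/w6.png

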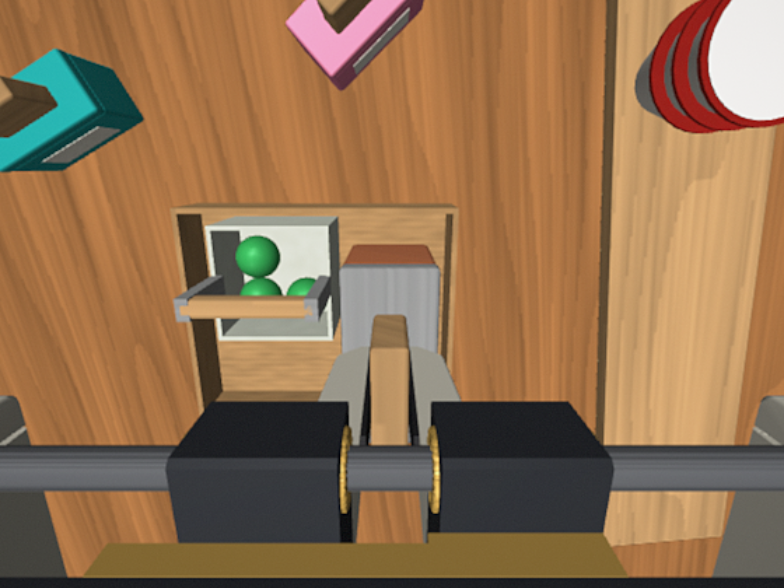

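The wrist view shows the pail flat in the carton with three green balls in it (about (258,257), (262,290) and (305,290)). The copper tin hangs between the pail and the right-hand wall. Lowering.

Call:
servo_tool(moves=[-0.02,0,0.2,0,-0.02,0,0.5,0,-0.02,0,0.85,0,-0.02,0,1.2,0,-0.02,0,1.5,0,-0.02,0,1.8,0,-0.02,0,2.0,0,-0.02,0,2.07,0])

```text
t: 50.55
position: [0.5671, -0.2937, 0.0724]
tcp_rot: [-0.001, 0.746, 0.666, -0.0]
ft_force: [-0.9, -0.4, -1.4]
width: 0.146
finger_force: 55.0
```

Call:
servo_tool(moves=[0,0,0.03,0,0,0,0.03,0,0,0,0.03,0,0,0,0.03,0,0,0,0.03,0,0,0,0.03,0,0,0,0.03,0,0,0,0.03,0])

```text
t: 51.55
position: [0.5674, -0.2939, 0.0716]
tcp_rot: [-0.0, 0.746, 0.666, -0.0]
ft_force: [0.5, 0.3, -2.4]
width: 0.149
finger_force: 55.0
```

Call:
servo_tool(moves=[0,0,0,0,0,0,0,0,0,0,0,0,0,0,0,0,0,0,0,0,0,0,0,0,0,0,0,0,0,0,0,0], jaw=0.35)

```text
t: 52.55
position: [0.5674, -0.2939, 0.0716]
tcp_rot: [-0.0, 0.746, 0.666, -0.0]
ft_force: [-0.4, -0.2, -0.5]
width: 0.349
finger_force: 0.0
```

Call:
servo_tool(moves=[0,0,-0.3,0,0,0,-0.8,0,0,0,-1.4,0,0,0,-2,0,0.3,0,-2.5,0,0.8,0,-2.5,0,1.5,0,-2.5,0,2.3,0,-2.5,0])

```text
t: 53.55
position: [0.5835, -0.1562, 0.2235]
tcp_rot: [0.001, 0.747, 0.665, 0.0]
ft_force: [0.1, -0.6, 0.6]
width: 0.351
finger_force: 0.0
```

```bash
python3 - <<'E'
from h import *
plan(.4792,.0385,.20,81.1)
E
```

```text
plan [3.02, -2.1, 0.39] twist 0.38 tool-x ang 83.4 j6 -0.23
```

Call:
servo_tool(moves=[0.6,-0.4,0.1,0.1,1.2,-0.8,0.2,0.2,1.8,-1.25,0.38,0.38,2.4,-1.65,0.38,0.38,3.0,-2.1,0.38,0.38,3.0,-2.1,0.38,0.38,3.0,-2.1,0.38,0.38,3.0,-2.1,0.38,0.38], jaw=0.6)

```text
t: 54.55
position: [0.4792, 0.0355, 0.1994]
tcp_rot: [0.0, 0.76, 0.65, 0.0]
ft_force: [-0.8, -0.7, 0.3]
width: 0.599
finger_force: 0.0
```

```bash
python3 - <<'E'
from h import *
f=cam('wrist'); p=cloud(f).reshape(-1,3)
q=p[(abs(p[:,0]-.48)<.07)&(abs(p[:,1]-.038)<.07)&(p[:,2]>.09)&(p[:,2]<.099)]
r=cv2.minAreaRect(q[:,:2].astype(np.float32)*1000); print('wrist bar',len(q),np.round(r[0],1),np.round(r[1],1),r[2])
plan(.4792,.0385,.068,81.1)
E
python3 meas.py
```

```text
wrist bar 747 [480.1  38.1] [43.6 13.8] 81.35386657714844
plan [0.05, -0.01, 2.19] twist -0.0 tool-x ang 81.1 j6 0.12
square bar none
square lid 11 [386.4 103. ] [ 1.8 17.8] 43.2 z 0.064
slim bar none
slim lid none
pail rim 229 [ 482.6 -282.3] [86.8 84. ] 83.3 z 0.0657
pail bar 216 [ 482.3 -281.4] [14.4 82.7] 83.4 z 0.1224
carton 687 [ 508.8 -320. ] [176.6 208.4] 83.5 z 0.0464
```

Call:
servo_tool(moves=[0.05,0,0.4,0,0.05,0,0.9,0,0.05,0,1.4,0,0.05,0,1.8,0,0.05,0,2.1,0,0.05,0,2.18,0,0.05,0,2.18,0,0.05,0,2.18,0])

```text
t: 55.65
position: [0.4799, 0.0393, 0.0692]
tcp_rot: [0.001, 0.759, 0.651, 0.001]
ft_force: [-0.4, 0.4, 0.6]
width: 0.6
finger_force: 0.0
```

Call:
servo_tool(moves=[0,0,0,0,0,0,0,0,0,0,0,0,0,0,0,0,0,0,0,0,0,0,0,0,0,0,0,0,0,0,0,0], jaw=0)

```text
t: 56.65
position: [0.4788, 0.0394, 0.0678]
tcp_rot: [-0.0, 0.759, 0.651, -0.0]
ft_force: [0.0, -0.1, -1.5]
width: 0.143
finger_force: 55.0
```

Call:
servo_tool(moves=[0,0,0,0,0,0,-0.1,0,0,0,-0.3,0,0,0,-0.6,0,0,0,-1.0,0,0,0,-1.5,0,0,0,-2.0,0,0,0,-2.4,0])

```text
t: 57.65
position: [0.4796, 0.0394, 0.2152]
tcp_rot: [0.001, 0.759, 0.651, 0.001]
ft_force: [0.7, 0.3, -2.2]
width: 0.147
finger_force: 55.0
```

```bash
python3 - <<'E'
from h import *
s=observe(); print(s['position'],s['width'],s['ft_force'])
plan(.5046,-.3662,.215,83.3)
E
```

```text
[0.47960905 0.03937875 0.21520566] 0.1471274235625088 [ 0.70242339  0.3380543  -2.24045997]
plan [-6.62, 1.45, 0.0] twist -0.35 tool-x ang 81.2 j6 0.13
```

Call:
servo_tool(moves=[-0.15,0.03,0,0,-0.4,0.09,0,0,-0.8,0.18,0,0,-1.25,0.27,0,0,-1.7,0.37,0,-0.1,-2.15,0.47,0,-0.2,-2.6,0.57,0,-0.3,-3.05,0.67,0,-0.35])

```text
t: 58.65
position: [0.4894, -0.1494, 0.2102]
tcp_rot: [-0.001, 0.748, 0.664, -0.001]
ft_force: [-0.3, 1.0, -2.4]
width: 0.145
finger_force: 55.0
```

Call:
servo_tool(moves=[-0.45,0.1,0,0,-0.9,0.2,0,0,-1.35,0.3,0,0,-1.8,0.4,0,0,-2.25,0.5,0,0,-2.65,0.6,0,0,-3.0,0.68,0,0,-3.25,0.72,0,0])

```text
t: 59.65
position: [0.5093, -0.3478, 0.2101]
tcp_rot: [-0.001, 0.748, 0.664, -0.0]
ft_force: [-0.6, -0.5, -2.6]
width: 0.147
finger_force: 55.0
```

```bash
python3 - <<'E'
from h import *
plan(.5046,-.3662,.215,83.3)
E
```

```text
plan [-0.31, -0.04, -0.08] twist -0.02 tool-x ang 83.2 j6 -0.56
```

Call:
servo_tool(moves=[-0.15,-0.02,0,0,-0.25,-0.04,0,0,-0.29,-0.04,0,0,-0.29,-0.04,0,0,-0.29,-0.04,0,0,-0.29,-0.04,0,0,-0.29,-0.04,0,0,-0.29,-0.04,0,0])

```text
t: 60.65
position: [0.5063, -0.3633, 0.212]
tcp_rot: [0.0, 0.747, 0.664, -0.0]
ft_force: [0.1, -0.3, -1.7]
width: 0.147
finger_force: 55.0
```

```bash
python3 - <<'E'
from h import *
plan(.5046,-.3662,.074,83.3)
f=cam('wrist'); p=cloud(f).reshape(-1,3)
q=p[(p[:,2]>.06)&(p[:,2]<.075)&(p[:,1]<-.2)&(p[:,1]>-.34)&(p[:,0]<.54)&(p[:,0]>.42)]
r=cv2.minAreaRect(q[:,:2].astype(np.float32)*1000); print('pail rim',len(q),np.round(r[0],1),np.round(r[1],1),r[2])
q=p[(p[:,2]>.04)&(p[:,2]<.053)&(p[:,1]<-.2)&(abs(p[:,0]-.51)<.12)]
r=cv2.minAreaRect(q[:,:2].astype(np.float32)*1000); print('carton',len(q),np.round(r[0],1),np.round(r[1],1),r[2])
E
```

```text
plan [-0.05, -0.02, 2.3] twist -0.0 tool-x ang 83.3 j6 -0.59
pail rim 1276 [ 483.2 -283.2] [84.1 83.9] 83.69999694824219
carton 4103 [ 509.  -321.4] [174.3 208.6] 83.52511596679688
```

Call:
servo_tool(moves=[-0.05,-0.02,0.2,0,-0.05,-0.02,0.5,0,-0.05,-0.02,0.9,0,-0.05,-0.02,1.3,0,-0.05,-0.02,1.65,0,-0.05,-0.02,1.95,0,-0.05,-0.02,2.2,0,-0.05,-0.02,2.3,0])

```text
t: 61.7
position: [0.5043, -0.3658, 0.0728]
tcp_rot: [-0.001, 0.747, 0.664, -0.0]
ft_force: [-0.1, -0.0, -2.2]
width: 0.145
finger_force: 55.0
```

Call:
servo_tool(moves=[0,0,0.03,0,0,0,0.03,0,0,0,0.03,0,0,0,0.03,0,0,0,0.03,0,0,0,0.03,0,0,0,0.03,0,0,0,0.03,0])

```text
t: 62.7
position: [0.5047, -0.3662, 0.0722]
tcp_rot: [0.0, 0.747, 0.664, 0.0]
ft_force: [-0.6, 0.0, -2.9]
width: 0.146
finger_force: 55.0
```

Call:
servo_tool(moves=[0,0,0,0,0,0,0,0,0,0,0,0,0,0,0,0,0,0,0,0,0,0,0,0,0,0,0,0,0,0,0,0], jaw=0.35)

```text
t: 63.7
position: [0.5047, -0.3662, 0.0722]
tcp_rot: [-0.0, 0.747, 0.664, 0.0]
ft_force: [0.5, 0.0, -0.4]
width: 0.349
finger_force: 0.0
```

Call:
servo_tool(moves=[0,0,-0.3,0,0,0,-0.8,0,0,0,-1.4,0,0,0,-2,0,0,0,-2.5,0,0.8,0,-2.8,0,1.6,0,-2.8,0,2.5,0,-2.8,0])

```text
t: 64.7
position: [0.5226, -0.2164, 0.2424]
tcp_rot: [0.001, 0.748, 0.664, 0.0]
ft_force: [0.7, 0.4, 0.0]
width: 0.351
finger_force: 0.0
```

Call:
servo_tool(moves=[0.8,0,0,0,1.6,0,0,0,2.4,0,0,0,3.2,0,0,0,4,0,0,0,4.5,0,0,0,4.5,0,0,0,4.5,0,0,0])

```text
t: 65.7
position: [0.5541, 0.0504, 0.2412]
tcp_rot: [0.0, 0.747, 0.664, 0.0]
ft_force: [0.2, -0.4, -0.7]
width: 0.349
finger_force: 0.0
```

```bash
python3 meas.py; python3 - <<'E'
from h import *
f=cam('top'); cv2.imwrite('pics/c7.png',cv2.resize(cv2.cvtColor(f['frame'][80:300,90:480],4),None,fx=2,fy=2))
p=cloud(f).reshape(-1,3)
for n,X,Y,w in [('slim',.5675,-.294,.035),('square',.5046,-.3662,.027)]:
    q=p[(abs(p[:,0]-X)<w)&(abs(p[:,1]-Y)<w)&(p[:,2]>.06)&(p[:,2]<.075)]
    c=np.linalg.lstsq(np.c_[q[:,:2]-[X,Y],np.ones(len(q))],q[:,2],rcond=None)[0]; print(n,len(q),c.round(4))
E
```

```text
square bar none
square lid 27 [389.9  91.5] [16.4 37.6] 2.3 z 0.0629
slim bar none
slim lid none
pail rim 322 [ 487.2 -290. ] [107.5  95.9] 88.4 z 0.0652
pail bar 217 [ 482.2 -280.9] [14.5 82.6] 82.9 z 0.1222
carton 715 [ 508.8 -319.8] [175.8 208.4] 83.5 z 0.0465
slim 321 [ 0.0106 -0.0041  0.065 ]
square 334 [-0.0104  0.005   0.0649]
```

View pics/c7.png

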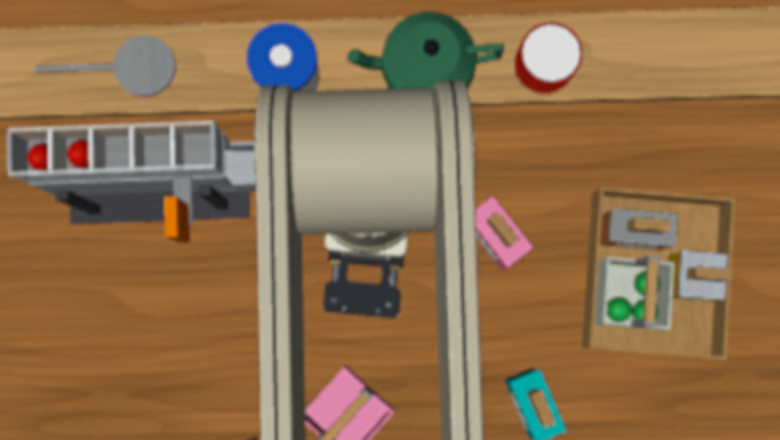

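The crop shows the pail with its three greens at (637,295), the copper tin at (642,228) and the yellow tin at (705,275), all level in the carton. The gate is shut with both reds in their wells, and the plank items are untouched. Handing in.

```bash
python3 -c "
from station import *
print(sign_off())"
```

```text
the job is handed in; nothing more can be done
None
```

The job is handed in (the verdict is not shown): the pail with its three green balls and the two tins present (copper slim, yellow square) stand level in the carton, the gate is shut with both reds in their wells, and the plank items are untouched.

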